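# Lower the ratchet arm of the classroom document camera

### The job

Put the document camera's raised arm down: press the pawl's thumb tab down with a fingertip until it flips over and stays free of the teeth, and only then push the camera head down with the fingers until the arm is fully down on its rest. Do not force the arm against the engaged pawl, do not lift the arm, and leave the other things on the table where they are (nothing needs gripping); finish with the arm down and the pawl still free.

Things in the scene. Friction and masses are not known exactly. Their poses are not given: they have to be found in the camera images.
- hinge (a point): document camera: white base plate 370 x 170 x 16 mm fixed to the table, with a ratchet arm. Point: middle of the arm's hinge, 85 mm above the table, between two grey cheek plates (60 mm over their outsides, tops 101 mm above the table). Its x axis points level along the base, from the pawl to the camera head; y is the hinge's line; z is up.
- head_top (a point): middle of the flat top of the camera head, a grey block 64 mm long, 90 mm wide, 34 mm thick at the end of the aluminium arm (bar 34 x 16 mm). It is 240 mm from the hinge along the arm and 14 mm above the arm's centre line. Own x: outward along the arm; z: normal to the face. With the arm down it is 99 mm above the table and the head is on a grey rest block.
- camera_arm (a joint): angle of the arm, rad: 0 = fully down, level, on its rest; grows as it rises (limit 1.0); starts at 0.65 to 0.79. Stiff hinge: the arm stays where it is left and takes about 2 to 5 N down on the head to move. With the pawl engaged, steel teeth on the hub stop it going down (after at most 0.16 rad of play).
- pawl_pivot (a point): pivot of the pawl, a dark steel see-saw bar along the hinge's x axis: 75 mm from the hinge, on the side away from the head, 123 mm above the table. The hooked nose is on the side of the toothed hub, the thumb tab on the other side. Axes as at the hinge.
- tab_top (a point): middle of the top of the pawl's thumb tab, a dark steel plate 42 mm long, 50 mm wide, 8 mm thick, the end of the mechanism farthest from the head: 43 mm beyond the pivot, about 141 mm above the table when engaged. Pressing it down lifts the nose out of the teeth. It is clear below for 100 mm.
- pawl (a joint): angle of the pawl, rad: 0 = engaged, nose down in the teeth (up to 0.05 if it rests on the flank of a tooth); 0.30 = fully free, the tab's middle about 13 mm lower. An over-centre spring holds it at either end: it takes about 7 N on the tab, snaps over by itself beyond 0.15 and then stays free when let go.
- petri: bystander: closed glass petri dish, 76 mm across, 14 mm high, lying on the camera's base plate; origin at the centre of its underside.
- burner: bystander: small amber glass spirit burner with a black cap, 72 mm across, 70 mm tall, unlit, on the table; origin at the centre of its underside.
- beaker: bystander: open glass beaker, 66 mm across, 85 mm tall, on the table; origin at the centre of its underside.
- dish: bystander: white porcelain bowl, 100 mm across, 40 mm high, on the table; origin at the centre of its underside.
- tube_holder: bystander: wooden test-tube holder, 170 x 31 x 14 mm, lying along its x axis on the table; origin at the centre of its underside.
- marker: bystander: white marker pen with a black cap, 135 x 14 x 14 mm, lying along its x axis on the table (its origin is 20 mm from the middle); origin at the centre of its underside.
- sample_jar: bystander: small lidded glass jar, 52 mm across, 70 mm tall, on the table; origin at the centre of its underside.

How it is judged:
On the way, in this order (a step that is already met when the one before it is completed fails the run):
1. the pawl is pressed free while the arm is still up (value of joint pawl above 0.2 rad and value of joint camera_arm above 0.5 rad), for 0.1 s.
2. the arm is pushed fully down with the fingers, the pawl staying free (value of joint camera_arm below 0.04 rad and value of joint pawl above 0.2 rad and contact force between the fingers and camera_arm above 0.3 N), for 0.05 s.
At the end, for the whole second after the job is handed in: The arm is fully down (arm angle below 0.04 rad) and at rest, and the pawl is still free (pawl angle above 0.2 rad) (value of joint camera_arm below 0.04 rad and velocity of joint camera_arm below 0.05 rad/s and value of joint pawl above 0.2 rad); the robot touches nothing.
It fails at once if the arm is forced against the engaged pawl (more than 40 N) (value of joint pawl below 0.1 rad and contact force between the fingers and camera_arm above 40 N).
It fails at once if the arm is lifted instead of pushed down (value of joint camera_arm above 0.85 rad).
It fails at once if a bystander is moved by more than 30 mm, lifted or knocked over (distance of any of petri, burner, beaker, dish, tube_holder, marker, sample_jar from where it was at the start of the episode above 0.03 m or angle between any of burner, beaker, sample_jar, dish's own z axis and vertical above 0.5 rad).
It also fails if it takes over 40 s, if anything falls off the work surface, if the arm or the gripper's body presses on something with over 40 N, if the wrist force passes 120 N, or if a joint passes its speed limit or range.

### The arm

A 7-joint arm with a two-finger parallel gripper is mounted at the origin on the work surface. World frame = base frame: x ahead of the robot, y to its left, z up, the work surface at z = 0. Lengths are in m, angles in rad, forces in N, time in s.
With the tool pointing down it reaches from about 0.425 to 0.875 m from the base axis. Payload 4.7 kg.
Tool frame: the origin (TCP) lies on the centre line of the jaws, within the pads' length; the fingertips stand ahead of it and the grasp point (between the pads) lies 2 mm behind it (nose_length is the z of the fingertips in the tool frame, in m); z points along the fingers, y is the line along which they close (so a half turn about z gives the same grasp; the last joint's range is limited). The gripper opens to 87 mm and grips with 3 to 60 N. Pads are 19 mm wide; open, the fingers measure 117 mm over their backs; the gripper's body (75 mm by 190 mm) begins 51 mm behind the grasp point.
Start: joints at [-1.294, 0.321, -0.07, 1.45, 0.023, 1.371, -0.057], TCP at [0.169, 0.628, 0.24] pointing down, gripper open.
Joint ranges: [-2.86, 2.86], [-0.3, 2.09], [-1.38, 1.24], [0.06, 2.45], [-1.56, 4.7], [0.09, 2.05], [-2.69, 2.69]. Speed limits (rad/s): [2.57, 2.57, 3.14, 3.14, 3.14, 3.14, 3.14].

### API

Orientations are given as a rotation vector (axis times angle).
In Python, from bench import * gives the robot as it stands.
- The arm moves only by the tool send_rows, never from a script. Its arguments are lists of equal length, an entry for each row: "xyz": the shift along the tool's x, y, z in mm, a list of three; "dr": the turn, a rotation vector about the tool's x, y, z in rad, a list of three. A call has exactly 10 rows; each row is the pose to reach, as a shift and turn from the pose commanded when the call began, along the tool's axes at that moment; what a row does not reach only later rows make up. A row lasts 1/12 s, in which the tool goes at most 41.7 mm and 7.16 degrees, less where a joint would pass 70% of its speed; a pose out of reach is approached as far as the arm can. A call with a gripper value outside its range is refused whole. "jaw" is the finger opening in mm, from 0 to 87, set as the call begins (left out, the last holds). The fingers move at their own pace and stop on an object; "grip_force" is the grip in N (left out, the last holds). Time passes only in rows, so rows that repeat a pose let the fingers close, or fill a call up. It gives the time, the measured TCP pose, the force, the opening and the grip force at its end, in the units of the state.
- get_state(): the state, without advancing time (a new reading comes with each control period).
- get_image(name): name is "scene" or "top" or "wrist"; returns the picture (400x640x3 uint8, red, green, blue); there is no depth.
- calibration(name): a dict with "vfov" (degrees; the focal length in pixels is half the picture's height over the tangent of half this angle, whatever the lens; pixels are square), "cx", "cy" (the principal point, pixels), "rvec" (rotation vector, rad) and "tvec" (3), from world to camera coordinates, as OpenCV has them; the wrist camera has in their place "hand_eye" (4x4, takes a point from camera to tool coordinates, whose origin is the TCP and whose axes are the flange's). Camera axes: x right, y down, z forward; pixel columns grow to the right and rows downward; lengths in m; the calibration is good to about 2 mm. A picture is of the moment at which its call begins: read the wrist's pose just before it. calibration takes no time and is no camera call.
- close_job(): hands the job in; it is judged then, once.
The state is a dict: "time": time; "joint_positions": joint angles; "qd": joint speeds; "joint_torque": joint torques, N m; "position": TCP position; "tool_rot": TCP orientation; "ft_force": force on the tool from outside, world axes, zero at the start; "torque": the same for the moment, N m; "grip_width": opening from 0.0 (shut) to 1.0 (fully open); "grip_force": force on a finger pad.
Only numpy, scipy, OpenCV 4.12 (cv2) and the standard library are available. Lean on these libraries where they do the work, as an engineer would, in place of code of your own. Each camera call takes 0.05 s, during which the arm holds its last target. There are 200 camera calls.

## Working session

There is one attempt and no reset: what is moved stays moved. The work goes in short steps, Python scripts to look and compute and a tool call to move; the robot and the scene stay as the last step left them, time stands still between calls to the robot, and variables do not carry over. Pictures are saved under pics/ and viewed, at most 10 in all, crops included, and the job is handed in when it is done.

Besides the shell and the picture viewer there is one more tool, called after "Request:" in YAML: its name, and indented under it one key for each argument. send_rows: Moves the arm, as the interface text tells. Its arguments: {"type":"object","properties":{"xyz":{"type":"array"},"dr":{"type":"array"},"jaw":{"type":"number"},"grip_force":{"type":"number"}},"required":["xyz","dr"]}

```bash
mkdir -p pics
python3 - <<'E'
from bench import *
import cv2
for n in ("scene","top"):
    cv2.imwrite(f"pics/{n}0.png",cv2.resize(get_image(n)[:,:,::-1],(800,500),interpolation=cv2.INTER_CUBIC))
    print(n,calibration(n))
print(calibration("wrist"))
print(get_state())
E
```

```text
scene {'vfov': 42.529978496064956, 'cx': 325.00724188743516, 'cy': 202.70817048877595, 'rvec': array([ 1.3759058 ,  2.31391317, -0.78874063]), 'tvec': array([ 0.28225385, -0.34314098,  1.99850423])}
top {'vfov': 49.68334296595221, 'cx': 320.3841774951577, 'cy': 200.4475596181163, 'rvec': array([ 2.16564469, -2.18972541,  0.12435374]), 'tvec': array([3.78420743e-06, 5.99592220e-01, 1.27861369e+00])}
{'vfov': 65.21057173705879, 'cx': 317.0878851366417, 'cy': 197.66176714143455, 'hand_eye': array([[-1.20453224e-03, -9.54239764e-01, -2.99040169e-01,
         8.24585796e-02],
       [ 9.99999221e-01, -1.05189721e-03, -6.71378566e-04,
         4.10191012e-04],
       [ 3.26096605e-04, -2.99040745e-01,  9.54240288e-01,
        -1.45540782e-01],
       [ 0.00000000e+00,  0.00000000e+00,  0.00000000e+00,
         1.00000000e+00]])}
{'time': 0.1, 'joint_positions': array([-1.29389665,  0.32174149, -0.07008641,  1.45154784,  0.02261179,
        1.37078035, -0.05692489]), 'qd': array([-0.00062504, -0.00175024, -0.00064348, -0.00388537, -0.00040171,
        0.00145044, -0.0002334 ]), 'joint_torque': array([-4.15322756e-04, -4.92572773e+01, -4.05802662e-01, -3.13398385e+01,
       -6.40331022e-02,  3.94393550e-02,  7.33284401e-05]), 'position': array([0.1687893 , 0.62722841, 0.23857825]), 'tool_rot': array([-4.11591565e-01, -3.11439291e+00,  2.64831038e-03]), 'ft_force': array([-0.10801674, -1.32230332, -0.45994476]), 'torque': array([ 0.01047576, -0.00065614,  0.03547082]), 'grip_force': 0.0, 'grip_width': 0.9988555291979946}
```

View pics/scene0.png

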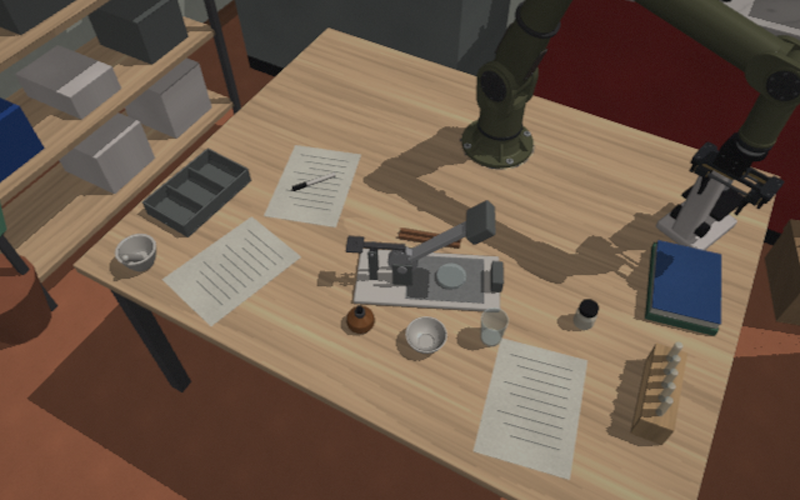

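View pics/top0.png

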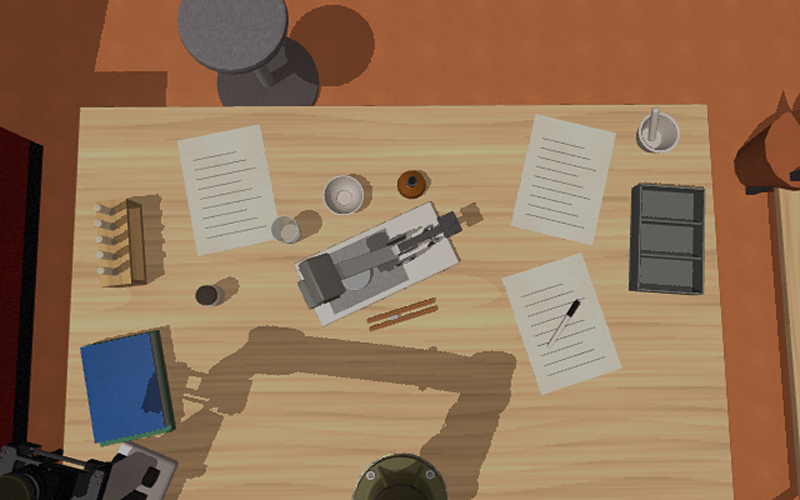

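The scene shows the document camera ahead of the robot. In the 800 px top view the head is at about (320,282), the tab at about (450,222) and the base corners at (295,262), (322,325), (460,262) and (432,202). Next I'll crop in closer.

Run:
```python
from bench import *
import cv2
im=get_image("top")[:,:,::-1]
# crop x 225..385, y 145..265, x5
cv2.imwrite("pics/topc.png",cv2.resize(im[145:265,225:385],(800,600),interpolation=cv2.INTER_CUBIC))
im=get_image("scene")[:,:,::-1]
cv2.imwrite("pics/scc.png",cv2.resize(im[150:255,270:410],(800,600),interpolation=cv2.INTER_CUBIC))
```

```text
(no output)
```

View pics/topc.png

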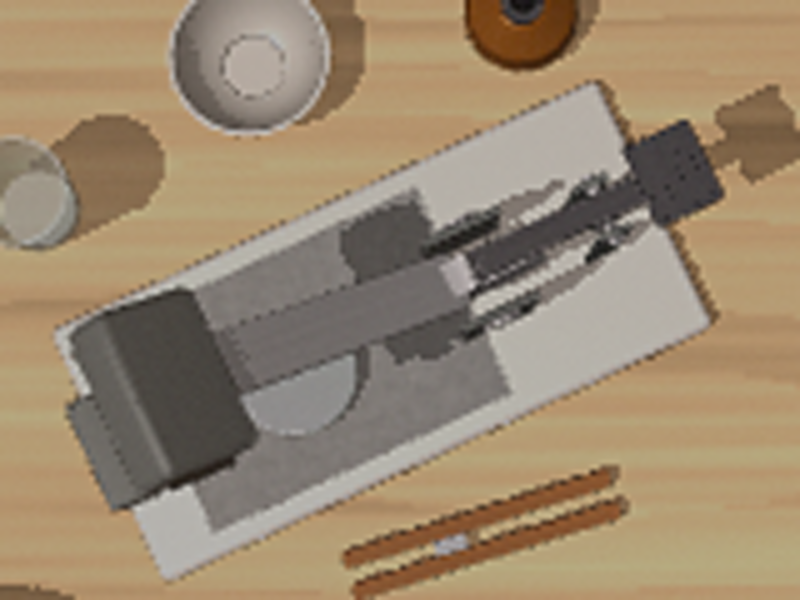

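View pics/scc.png

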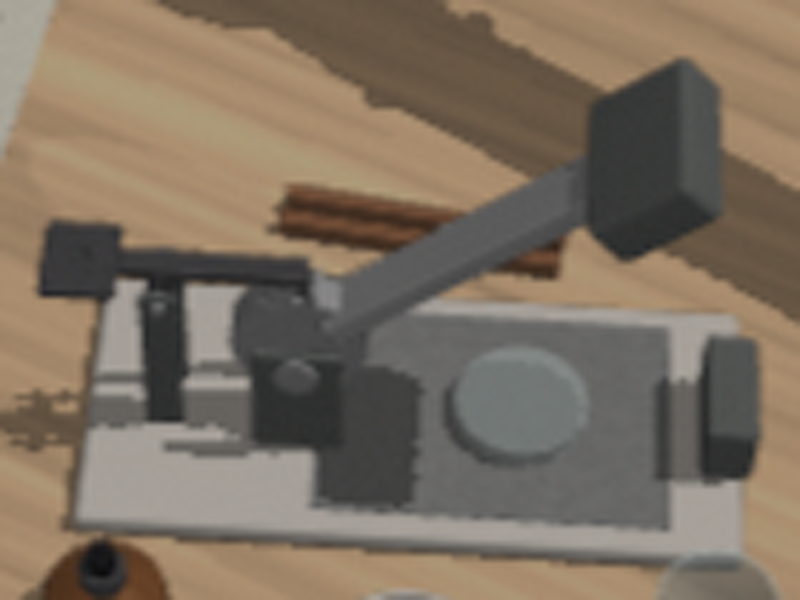

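Top crop (×5, offset 225,145): tab corners are (622,150), (688,120), (723,190) and (660,225). Base corners are (58,328), (600,82), (715,318) and (168,578), and the head's inner top edge runs from (190,290) to (257,440). The scene crop shows the pawl engaged and the head up.

```bash
cat > h.py <<'E'
import numpy as np, cv2
from scipy.spatial.transform import Rotation as R
from bench import *
def K(c): f=200/np.tan(np.radians(c['vfov']/2)); return np.array([[f,0,c['cx']],[0,f,c['cy']],[0,0,1]])
def back(n,uv,z):
    c=calibration(n); Rm=R.from_rotvec(c['rvec']).as_matrix(); C=-Rm.T@c['tvec']
    uv=np.atleast_2d(uv); d=(Rm.T@np.linalg.inv(K(c))@np.c_[uv,np.ones(len(uv))].T).T
    return C+d*((z-C[2])/d[:,2])[:,None]
def proj(n,p):
    c=calibration(n); return cv2.projectPoints(np.atleast_2d(p).astype(float),c['rvec'],c['tvec'],K(c),None)[0][:,0]
def tool(p):
    s=get_state(); return R.from_rotvec(s['tool_rot']).inv().apply(p-s['position'])*1000
E
python3 - <<'E'
from h import *
from scipy.optimize import least_squares
o=np.array([225,145]); t=lambda a:(np.array(a)+.5)/5-.5+o
so=np.array([270,150]); sc=lambda a:np.array(a)/5.714+so-.4
B=back("top",t([(58,328),(600,82),(715,318),(168,578)]),.016)
print(B.round(4), np.linalg.norm(np.diff(B,axis=0),axis=1))
T=back("top",t([(622,150),(688,120),(723,190),(660,225)]),.141);print(T.mean(0))
x=(B[0]-B[1]+B[3]-B[2]);x/=np.linalg.norm(x); yaw=np.arctan2(x[1],x[0])
def pts(p):
    yw,hx,hy,th,pa=p; X=np.array([np.cos(yw),np.sin(yw),0]);Y=np.array([-X[1],X[0],0]);Z=np.array([0,0,1.]);H=np.array([hx,hy,.085])
    ax=np.cos(th)*X+np.sin(th)*Z; az=-np.sin(th)*X+np.cos(th)*Z
    head=[H+ax*a+az*.014+Y*b for a,b in((.208,-.045),(.208,.045))]
    tab=H-.118*X+Z*.056
    return H,head,tab,X,Y,H+ax*.24+az*.014
tabuv=t([(673,171)]); hu=t([(190,290),(257,440)])
stab=sc([(81,260)]); 
def res(p):
    H,head,tab,X,Y,_=pts(p)
    r=[proj("top",tab)-tabuv, 0.7*(proj("scene",tab)-stab)]
    a=proj("top",head); 
    if np.linalg.norm(a-hu)>np.linalg.norm(a[::-1]-hu): a=a[::-1]
    r.append(a-hu)
    return np.r_[np.concatenate(r).ravel(),100*(p[0]-yaw)]
h0=T.mean(0)+.118*x
s=least_squares(res,[yaw,h0[0],h0[1],.7,0]);H,head,tab,X,Y,ht=pts(s.x)
print("yaw",yaw,s.x,res(s.x).round(1));print("hinge",H,"tab",tab,"headtop",ht,"X",X)
print("petri etc", back("top",t([(520,5),(255,60)]),.07))
st=get_state();print(R.from_rotvec(st['tool_rot']).as_matrix().round(3)); print([k for k in globals() if 'nose' in k])
import bench;print([k for k in dir(bench) if k[0]!='_'])
E
```

```text
[[ 0.5737  0.2499  0.016 ]
 [ 0.7227 -0.0831  0.016 ]
 [ 0.5756 -0.151   0.016 ]
 [ 0.422   0.1826  0.016 ]] [0.36479141 0.1619995  0.36734672]
[ 0.64792037 -0.11392543  0.141     ]
yaw 1.9968394573454655 [ 1.99875514  0.59861029 -0.00697724  0.71676908  0.        ] [ 0.2  0.2 -0.  -0.1 -0.8 -1.1  0.5  0.9  0.2]
hinge [ 0.59861029 -0.00697724  0.085     ] tab [ 0.64758201 -0.11433538  0.141     ] headtop [0.52733303 0.14928018 0.25322358] X [-0.41501457  0.90981477  0.        ]
petri etc [[ 0.75916974 -0.03235267  0.07      ]
 [ 0.72735739  0.12504666  0.07      ]]
[[-0.966  0.26  -0.   ]
 [ 0.26   0.966 -0.001]
 [-0.    -0.001 -1.   ]]
['nose_length']
['MotionError', 'calibration', 'close_job', 'get_image', 'get_state', 'nose_length']
```

Run:
```python
from h import *
print(nose_length)
tip=np.array([0,0,nose_length])
print(tool(np.array([.6476,-.1143,.35]))) 
print(tool(np.array([.6476,-.1143,.141+nose_length])))
```

```text
0.017
[-655.04504117 -591.94762894 -110.39948339]
[-655.03766274 -591.7171164    81.60037809]
```

Request:
send_rows:
  xyz:
    - [0,0,-40]
    - [0,0,-80]
    - [-20,-18,-115]
    - [-48,-43,-120]
    - [-77,-69,-120]
    - [-106,-95,-120]
    - [-135,-122,-120]
    - [-164,-148,-120]
    - [-193,-174,-120]
    - [-222,-200,-120]
  dr:
    - [0,0,0]
    - [0,0,0]
    - [0,0,0]
    - [0,0,0]
    - [0,0,0]
    - [0,0,0]
    - [0,0,0]
    - [0,0,0]
    - [0,0,0]
    - [0,0,0]
  jaw: 0

```text
time: 1.03
position: [0.332, 0.375, 0.3596]
tool_rot: [0.412, 3.114, 0.001]
ft_force: [0.5, -0.6, 0.1]
grip_width: 0.326
grip_force: 0.0
```

Request:
send_rows:
  xyz:
    - [-29,-26,0]
    - [-58,-52,0]
    - [-87,-78,0]
    - [-116,-104,0]
    - [-145,-130,0]
    - [-174,-156,0]
    - [-203,-182,0]
    - [-232,-208,0]
    - [-261,-235,0]
    - [-290,-261,0]
  dr:
    - [0,0,0]
    - [0,0,0]
    - [0,0,0]
    - [0,0,0]
    - [0,0,0]
    - [0,0,0]
    - [0,0,0]
    - [0,0,0]
    - [0,0,0]
    - [0,0,0]

```text
time: 1.87
position: [0.5441, 0.0476, 0.3598]
tool_rot: [0.411, 3.114, 0.001]
ft_force: [0.0, -0.2, 0.5]
grip_width: 0.01
grip_force: 0.0
```

Request:
send_rows:
  xyz:
    - [-29,-26,0]
    - [-58,-52,0]
    - [-87,-78,0]
    - [-116,-104,0]
    - [-143,-131,0]
    - [-143,-131,0]
    - [-143,-131,0]
    - [-143,-131,0]
    - [-143,-131,0]
    - [-143,-131,0]
  dr:
    - [0,0,0]
    - [0,0,0]
    - [0,0,0]
    - [0,0,0]
    - [0,0,0]
    - [0,0,0]
    - [0,0,0]
    - [0,0,0]
    - [0,0,0]
    - [0,0,0]

```text
time: 2.7
position: [0.6475, -0.1121, 0.3601]
tool_rot: [0.407, 3.114, 0.002]
ft_force: [0.7, -0.3, 0.3]
grip_width: 0.01
grip_force: 0.0
```

Run:
```python
from h import *
s=get_state();print(s['time'],s['position'],s['ft_force'],s['grip_width'],R.from_rotvec(s['tool_rot']).as_matrix().round(3))
print(tool(np.array([.6476,-.1143,.141+nose_length])))
```

```text
2.7 [ 0.64752811 -0.1121013   0.36007134] [ 0.65085552 -0.2777137   0.25386553] 0.009646911416907664 [[-0.966  0.257  0.001]
 [ 0.257  0.966  0.001]
 [-0.     0.002 -1.   ]]
[ -0.54554283  -2.42320667 202.06805069]
```

Request:
send_rows:
  xyz:
    - [0,-2,35]
    - [0,-4,70]
    - [-1,-4,105]
    - [-1,-5,140]
    - [-1,-5,165]
    - [-1,-5,180]
    - [-1,-5,187]
    - [-1,-5,190]
    - [-1,-5,190]
    - [-1,-5,190]
  dr:
    - [0,0,0]
    - [0,0,0]
    - [0,0,0]
    - [0,0,0]
    - [0,0,0]
    - [0,0,0]
    - [0,0,0]
    - [0,0,0]
    - [0,0,0]
    - [0,0,0]

```text
time: 3.53
position: [0.6481, -0.119, 0.1712]
tool_rot: [0.41, 3.112, 0.001]
ft_force: [0.4, 0.6, 0.6]
grip_width: 0.007
grip_force: 0.0
```

Request:
send_rows:
  xyz:
    - [0,0,3]
    - [0,0,6]
    - [0,0,9]
    - [0,0,11]
    - [0,0,13]
    - [0,0,15]
    - [0,0,17]
    - [0,0,19]
    - [0,0,20]
    - [0,0,20]
  dr:
    - [0,0,0]
    - [0,0,0]
    - [0,0,0]
    - [0,0,0]
    - [0,0,0]
    - [0,0,0]
    - [0,0,0]
    - [0,0,0]
    - [0,0,0]
    - [0,0,0]

```text
time: 4.37
position: [0.6468, -0.1185, 0.1485]
tool_rot: [-0.411, -3.113, -0.001]
ft_force: [-0.6, -1.0, 0.9]
grip_width: 0.006
grip_force: 0.1
```

Run:
```python
from h import *
s=get_state();print(s['time'],s['position']-[0,0,nose_length],s['ft_force'])
im=get_image("scene")[:,:,::-1]
cv2.imwrite("pics/s1.png",cv2.resize(im[150:255,270:410],(800,600),interpolation=cv2.INTER_CUBIC))
```

```text
4.3667 [ 0.64678838 -0.11853266  0.13153799] [-0.64556481 -1.04928575  0.89965017]
```

View pics/s1.png

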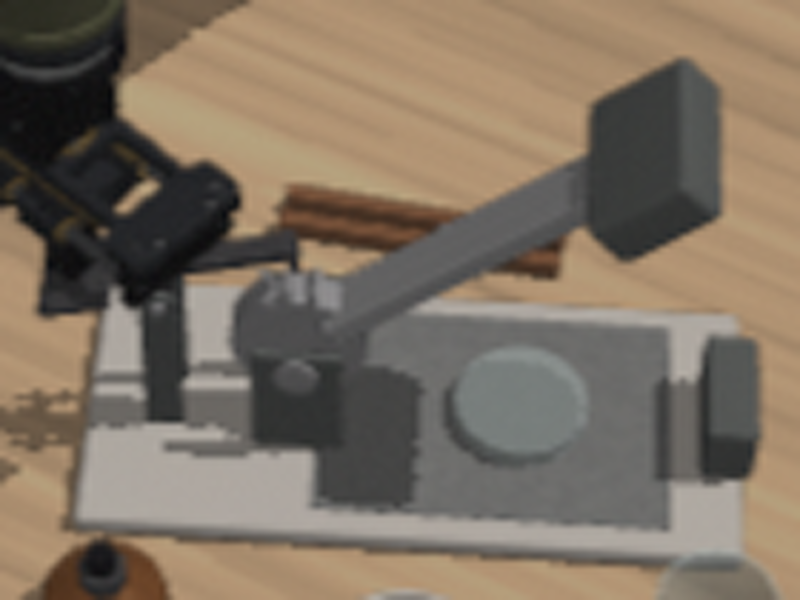

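The crop shows the pawl nose raised at about (290,240), the arm still up, and no force on the finger, so the pawl has snapped over. I'll retract and work out the head path.

Request:
send_rows:
  xyz:
    - [0,0,-20]
    - [0,0,-55]
    - [0,0,-95]
    - [0,0,-135]
    - [0,0,-175]
    - [0,0,-210]
    - [0,0,-210]
    - [0,0,-210]
    - [0,0,-210]
    - [0,0,-210]
  dr:
    - [0,0,0]
    - [0,0,0]
    - [0,0,0]
    - [0,0,0]
    - [0,0,0]
    - [0,0,0]
    - [0,0,0]
    - [0,0,0]
    - [0,0,0]
    - [0,0,0]

```text
time: 5.25
position: [0.6467, -0.1186, 0.3575]
tool_rot: [-0.411, -3.111, -0.001]
ft_force: [1.2, 0.4, -0.3]
grip_width: 0.006
grip_force: 0.0
```

```bash
cat >> h.py <<'E'
H=np.array([.5986,-.0070,.085]);X=np.array([-.415,.9098,0])
def way(th):
    u=.252; return H+X*(u*np.cos(th)-.014*np.sin(th)-.015)+np.array([0,0,u*np.sin(th)+.014*np.cos(th)+nose_length])
E
python3 - <<'E'
from h import *
s=get_state();print(s['time'],s['position'],s['ft_force'])
im=get_image("scene")[:,:,::-1]
cv2.imwrite("pics/s2.png",cv2.resize(im[150:255,270:410],(800,600),interpolation=cv2.INTER_CUBIC))
w=way(.72);print(w,tool(w+[0,0,.03]))
for t in np.arange(.72,-.05,-.04): print(round(t,2),(tool(way(t))-tool(w)).round(1))
E
```

```text
5.25 [ 0.64670039 -0.11864154  0.35746627] [ 1.17736939  0.39788255 -0.30177223]
[0.53003218 0.14332048 0.27869022] [180.45253906 222.74028527  49.29185424]
0.72 [0. 0. 0.]
0.68 [4.4 5.3 7.4]
0.64 [ 8.6 10.4 15. ]
0.6 [12.6 15.3 22.9]
0.56 [16.4 19.9 31. ]
0.52 [19.9 24.3 39.4]
0.48 [23.3 28.4 48. ]
0.44 [26.4 32.2 56.8]
0.4 [29.3 35.8 65.8]
0.36 [32.  39.1 74.9]
0.32 [34.5 42.1 84.2]
0.28 [36.7 44.8 93.7]
0.24 [ 38.6  47.2 103.3]
0.2 [ 40.3  49.3 113. ]
0.16 [ 41.8  51.2 122.9]
0.12 [ 43.   52.7 132.8]
0.08 [ 44.   53.9 142.7]
0.04 [ 44.7  54.8 152.8]
-0.0 [ 45.1  55.4 162.8]
-0.04 [ 45.3  55.6 172.9]
```

View pics/s2.png

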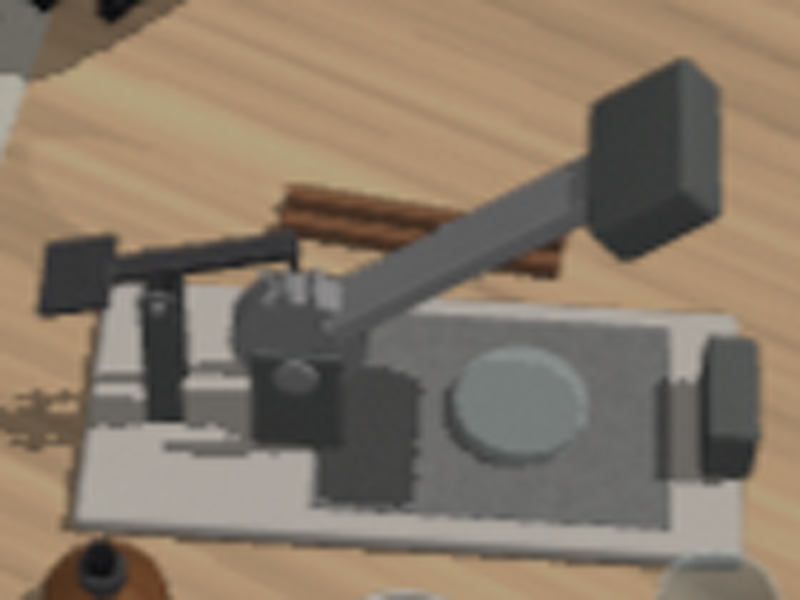

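The pawl stays free (tab lowered at (78,272), nose raised at (290,240)) and the arm hasn't moved. Moving over the head now.

Request:
send_rows:
  xyz:
    - [24,30,0]
    - [48,60,0]
    - [72,89,0]
    - [96,119,0]
    - [120,149,0]
    - [144,178,0]
    - [168,208,5]
    - [180,223,25]
    - [180,223,49]
    - [180,223,49]
  dr:
    - [0,0,0]
    - [0,0,0]
    - [0,0,0]
    - [0,0,0]
    - [0,0,0]
    - [0,0,0]
    - [0,0,0]
    - [0,0,0]
    - [0,0,0]
    - [0,0,0]

```text
time: 6.13
position: [0.5278, 0.1444, 0.3049]
tool_rot: [-0.404, -3.107, 0.007]
ft_force: [-0.4, -1.4, -0.6]
grip_width: 0.002
grip_force: 0.0
```

Request:
send_rows:
  xyz:
    - [0,0,10]
    - [0,0,20]
    - [0,0,27]
    - [2,2,33]
    - [4,5,37]
    - [6,8,41]
    - [9,10,45]
    - [11,13,49]
    - [13,15,53]
    - [13,15,53]
  dr:
    - [0,0,0]
    - [0,0,0]
    - [0,0,0]
    - [0,0,0]
    - [0,0,0]
    - [0,0,0]
    - [0,0,0]
    - [0,0,0]
    - [0,0,0]
    - [0,0,0]

```text
time: 6.97
position: [0.5224, 0.1615, 0.2567]
tool_rot: [-0.41, -3.114, -0.0]
ft_force: [1.0, -1.9, 0.3]
grip_width: 0.008
grip_force: 0.6
```

Run:
```python
from h import *
s=get_state();print(s['time'],s['position'],s['ft_force'])
im=get_image("scene")[:,:,::-1]
cv2.imwrite("pics/s3.png",cv2.resize(im[130:255,260:427],(800,600),interpolation=cv2.INTER_CUBIC))
for t in (.6,.5,.4,.2,0): print(t,tool(way(t)))
```

```text
6.9667 [0.52237709 0.16154838 0.2567378 ] [ 1.01181163 -1.88110838  0.28286474]
0.6 [ 0.44381091 -0.29585467  1.18735424]
0.5 [ 9.56508581 10.7752397  21.9405353 ]
0.4 [17.32176524 20.19333583 44.02213213]
0.2 [28.44573797 33.71157978 91.27697641]
0 [ 33.3722514   39.71994746 141.06798557]
```

View pics/s3.png

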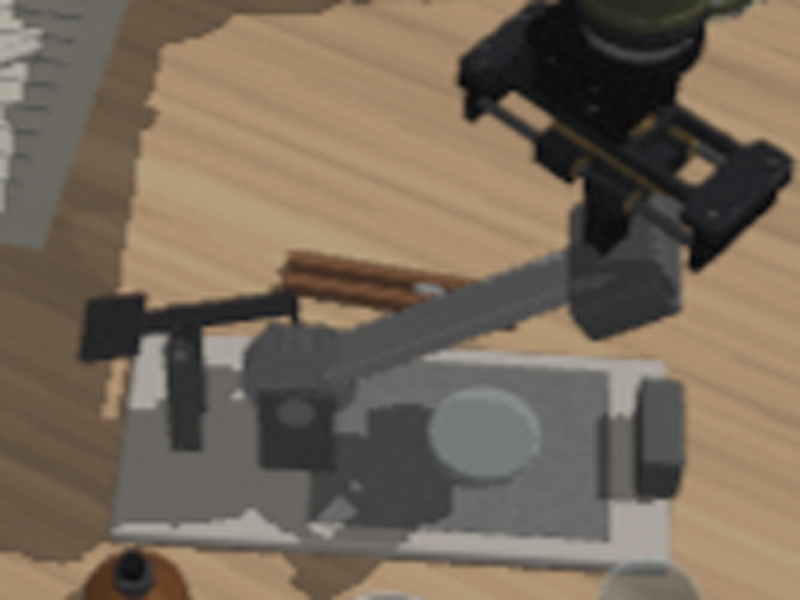

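The fingertip is on the head at about (605,240), the arm has begun to lower and the pawl is free. I'll continue along the arc.

Request:
send_rows:
  xyz:
    - [4,5,9]
    - [8,9,18]
    - [12,13,28]
    - [15,17,37]
    - [18,21,46]
    - [21,24,56]
    - [23,27,65]
    - [25,30,74]
    - [27,32,83]
    - [28,34,91]
  dr:
    - [0,0,0]
    - [0,0,0]
    - [0,0,0]
    - [0,0,0]
    - [0,0,0]
    - [0,0,0]
    - [0,0,0]
    - [0,0,0]
    - [0,0,0]
    - [0,0,0]

```text
time: 7.85
position: [0.5037, 0.2014, 0.1653]
tool_rot: [-0.411, -3.113, 0.0]
ft_force: [-2.0, 2.2, 3.4]
grip_width: 0.006
grip_force: 1.4
```

Request:
send_rows:
  xyz:
    - [1,1,8]
    - [2,2,16]
    - [3,3,23]
    - [4,4,30]
    - [4,5,36]
    - [5,6,41]
    - [5,6,45]
    - [5,6,48]
    - [5,6,49]
    - [5,6,50]
  dr:
    - [0,0,0]
    - [0,0,0]
    - [0,0,0]
    - [0,0,0]
    - [0,0,0]
    - [0,0,0]
    - [0,0,0]
    - [0,0,0]
    - [0,0,0]
    - [0,0,0]

```text
time: 8.68
position: [0.501, 0.2075, 0.1164]
tool_rot: [-0.412, -3.114, 0.001]
ft_force: [-2.1, -1.7, 7.8]
grip_width: 0.003
grip_force: 3.9
```

Run:
```python
from h import *
s=get_state();print(s['time'],s['position']-[0,0,nose_length],s['ft_force'])
print(tool(way(0)))
```

```text
8.6833 [0.50100832 0.20751835 0.09940019] [-2.08894409 -1.65199073  7.78876346]
[1.02394156 0.86809215 0.40016239]
```

Request:
send_rows:
  xyz:
    - [0,0,1]
    - [0,0,2]
    - [0,0,3]
    - [0,0,4]
    - [0,0,5]
    - [0,0,5]
    - [0,0,5]
    - [0,0,5]
    - [0,0,5]
    - [0,0,5]
  dr:
    - [0,0,0]
    - [0,0,0]
    - [0,0,0]
    - [0,0,0]
    - [0,0,0]
    - [0,0,0]
    - [0,0,0]
    - [0,0,0]
    - [0,0,0]
    - [0,0,0]

```text
time: 9.52
position: [0.5012, 0.2075, 0.116]
tool_rot: [-0.412, -3.113, -0.002]
ft_force: [-12.8, -5.3, 29.7]
grip_width: 0.005
grip_force: 14.9
```

The force rose to 30 N with no further travel, so the arm is on its rest. Retracting.

Request:
send_rows:
  xyz:
    - [0,0,-5]
    - [0,0,-15]
    - [0,0,-35]
    - [0,0,-65]
    - [0,0,-100]
    - [0,0,-130]
    - [0,0,-150]
    - [0,0,-150]
    - [0,0,-150]
    - [0,0,-150]
  dr:
    - [0,0,0]
    - [0,0,0]
    - [0,0,0]
    - [0,0,0]
    - [0,0,0]
    - [0,0,0]
    - [0,0,0]
    - [0,0,0]
    - [0,0,0]
    - [0,0,0]

```text
time: 10.35
position: [0.5009, 0.2078, 0.2607]
tool_rot: [-0.411, -3.114, 0.001]
ft_force: [-0.2, -0.4, 0.2]
grip_width: 0.005
grip_force: 0.0
```

Run:
```python
from h import *
s=get_state();print(s['time'],s['position'],s['ft_force'])
im=get_image("scene")[:,:,::-1]
cv2.imwrite("pics/s4.png",cv2.resize(im[130:255,260:427],(800,600),interpolation=cv2.INTER_CUBIC))
```

```text
10.35 [0.50088616 0.20777878 0.2607071 ] [-0.22034539 -0.39177021  0.19890075]
```

View pics/s4.png

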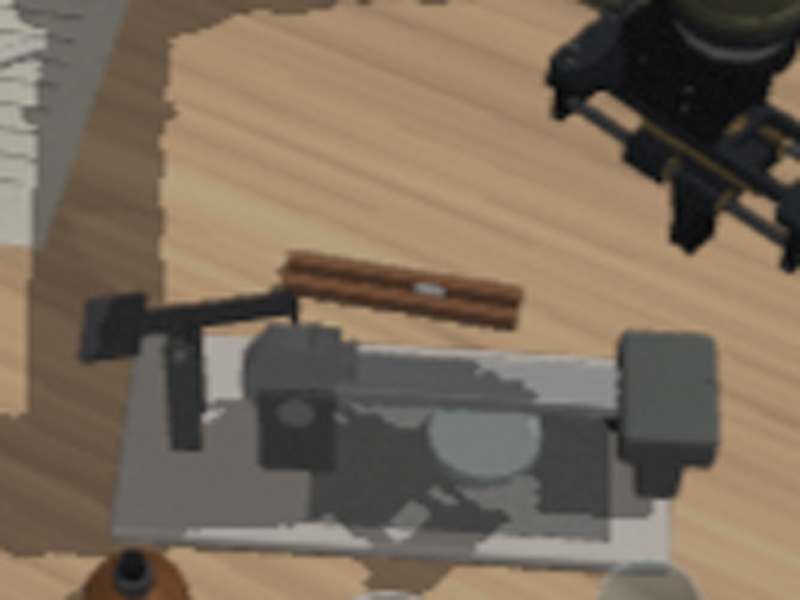

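The arm is level on its rest (head at about (668,395)), the pawl is still free (nose up at (290,300)), and the robot is clear.

```bash
python3 -c "
from bench import *
print(close_job())"
```

```text
the job is handed in; nothing more can be done
None
```

The camera arm is down on its rest with the pawl still free, the robot is clear of everything, and the job is handed in; no verdict came back.

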